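Wedge the rocking parts chest

ROBOT

A 6-joint arm with a two-finger parallel gripper is mounted at the origin on a cart in front of the work surface, level with it; the furniture and walls round the work are solid. World frame = base frame: x ahead of the robot, y to its left, z up, the work surface at z = 0. Lengths are in m, angles in rad, forces in N, time in s.
With the tool pointing down it reaches from about 0.375 to 0.925 m from the base axis. Payload 5.7 kg.
Tool frame: the origin (TCP) lies midway between the tips of the shut fingers; the grasp point (between the pads) lies 19 mm behind it; z points along the fingers, y is the line along which they close (so a half turn about z gives the same grasp; the last joint's range is limited). The gripper opens to 85 mm and grips with 20 to 120 N. Pads are 22 mm wide; open, the fingers measure 114 mm over their backs; the gripper's body (76 mm by 85 mm) begins 54 mm behind the grasp point. The pads swing forward as they close: fully open they stand 13 mm farther back than shut.
Start: joints at [1.144, 0.359, 1.51, -0, 1.272, -0.115], TCP at [0.184, 0.571, 0.231] pointing down, gripper open.
Joint ranges: [-2.97, 2.97], [-1.01, 2.36], [0.21, 2.38], [-0.96, 4.11], [0.2, 2.71], [-2.98, 2.98]. Speed limits (rad/s): [2.39, 2.39, 3.14, 3.14, 3.14, 3.14].

INTERFACE

Orientations are given as a unit quaternion [x, y, z, w].
In Python, from rig import arm gives the robot as it stands.
- The arm moves only by the shell command python3 drive.py [FORCE], which reads ROWS from standard input. ROWS is a JSON list of rows, 1 to 10 of them, each an object with the fields turn_vec (a list: a rotation vector rx, ry, rz in a scale on which 1.0 is 4 rad), d (a list: dx, dy, dz in shares of the most that a row can go, 1 being 62.5 mm), jaw (the opening from 0.0 (shut) to 1.0 (fully open)); a field left out counts as zero (the opening has to be given); each row shifts and turns the commanded pose from where the row before left it, along the tool's axes as they then stand; what a row does not reach is not made up. A row lasts 1/8 s, in which the tool goes at most 0.0625 m and 0.188 rad, less where a joint would pass 70% of its speed; a pose out of reach is approached as far as the arm can. The fingers move at their own pace and stop on an object; FORCE is the grip in N (left out, the last holds). Time passes only in rows, so rows that do not move let the fingers close. It prints the time, the measured TCP pose, the force, the opening and the grip force at its end. A shift or turn number past 1, either way, is cut back to 1. Input that does not fit is refused with a message, and nothing moves.
- arm.read_state(): the state, without advancing time (a new reading comes with each control period).
- arm.camera(name): name is "scene" or "top" or "wrist"; returns the picture (480x640x3 uint8, red, green, blue); there is no depth.
- arm.camera_info(name): a dict with "fx", "fy", "cx", "cy" (pixels), "R" (3x3) and "t" (3): a world point X has camera coordinates R X + t; the wrist camera has in their place "tool_from_camera" (4x4, takes a point from camera to tool coordinates, whose origin is the TCP and whose axes are the flange's). Camera axes: x right, y down, z forward; pixel columns grow to the right and rows downward; lengths in m; the calibration is good to about 2 mm. A picture is of the moment at which its call begins: read the wrist's pose just before it. camera_info takes no time and is no camera call.
- arm.close_job(): hands the job in; it is judged then, once.
The state is a dict: "clock": time; "joint_pos": joint angles; "joint_vel": joint speeds; "tau": joint torques, N m; "position": TCP position; "tool_rot": TCP orientation; "contact_force": force on the tool from outside, world axes, zero at the start; "wrist_torque": the same for the moment, N m; "opening": opening from 0.0 (shut) to 1.0 (fully open); "grasp_force": force on a finger pad.
Only numpy, scipy, OpenCV 4.12 (cv2) and the standard library are available. Lean on these libraries where they do the work, as an engineer would, in place of code of your own. Each camera call takes 0.05 s, during which the arm holds its last target. There are 200 camera calls.

TASK

The small parts chest rocks because its front right foot is too short. Press its top down at that corner to feel it rock, then push the wooden wedge along the bench, thin end first, under the short foot until the chest sits level and no longer rocks, and press the same corner again, firmly (10 to 15 N), to prove it. Use the fingertips only: do not pinch or lift anything, do not shove the chest out of place, leave the other things alone, and finish clear of everything.

Things in the scene. Friction and masses are not known exactly. Their poses are not given: they have to be found in the camera images.
- chest: Low grey steel chest, three drawer fronts, about 2.2 kg, loose. Origin at bench level under its middle; x runs from drawer front to back (away from the robot), y to its left, z up. Case 120 (x) x 180 (y) mm, wire pulls 12 mm out in front; underside 20 mm, flat top 75 mm above the bench. Four dome-ended rubber feet, 22 mm across, at x +-42, y +-72 mm; the one at (-42, -72), front right, is short.
- chest_corner (a point): Point on the chest's flat top (75 mm above the bench when level) straight above the short foot: where to press. The chest stands level on its other three feet; some 2.5 to 4 N pressed here tip it until the short foot lands. Axes as the chest's.
- foot_spot (a point): Point at bench level straight below the short foot, fixed to the chest (x -42, y -72 mm in its frame). With the chest level, the foot's domed end hangs 3.5 to 6.5 mm above this point, differently each time; the wedge meets it right here. Axes as the chest's.
- wedge: Plain wooden wedge, loose, 0.08 kg, 100 x 40 mm, 14 mm thick at its upright back end (x = -50 mm), tapering evenly to 2 mm at the thin end (x = +50 mm). Origin under its middle, x to the thin end. Lies in front of the chest, roughly pointing at the short foot. Slides with under 1 N when loose; when tight the push rises to 5 to 15 N. It does not slip back out.
- reel: Bystander: blue solder reel standing upright, 50 mm across, 40 mm high; origin under its middle.
- pack: Bystander: black camera battery lying flat, 53 x 38 x 16 mm; origin under its middle.
- eyeglass: Bystander: black loupe, 39 mm across, 30 mm high; origin under its middle.

How it is judged:
By the outcome, as a careful person would: the job done as asked, in the order asked, and still so for the second after the job is handed in, with the robot touching nothing.
It also fails if it takes over 51 s, if anything falls off the work surface, if the arm or the gripper's body presses on something with over 40 N, if the wrist force passes 120 N, or if a joint passes its speed limit or range.

## Working session

There is one attempt and no reset: what is moved stays moved. The work goes in short steps, Python scripts to look and compute and a shell command to move; the robot and the scene stay as the last step left them, time stands still between calls to the robot, and variables do not carry over. Pictures are saved under pics/ and viewed, at most 10 in all, crops included, and the job is handed in when it is done.

```bash
ls; mkdir -p pics
python3 - <<'E'
from rig import arm
import cv2
s=arm.read_state();print(s)
for n in("scene","top"):
    im=arm.camera(n);cv2.imwrite(f"pics/{n}0.png",im[:,:,::-1]);print(n,arm.camera_info(n))
print(arm.camera_info("wrist"))
E
```

```text
drive.py
pics
rig.py
{'clock': 0.0, 'joint_pos': array([ 1.14391966e+00,  3.59501750e-01,  1.51141714e+00, -7.50559862e-06,
        1.27250385e+00, -1.15101836e-01]), 'joint_vel': array([-0.00175512,  0.00084493,  0.00047851,  0.00138015,  0.00069993,
        0.00025362]), 'tau': array([-1.43284466e-03, -5.27605212e+01, -2.78623044e+01, -4.99427842e-04,
        1.32891617e-02, -6.16506568e-06]), 'position': array([0.18378015, 0.57045575, 0.23046134]), 'tool_rot': array([ 1.55255658e-01,  9.87873901e-01, -8.82612243e-04, -2.41488491e-04]), 'contact_force': array([-0.27424746,  0.51050322,  0.54471384]), 'wrist_torque': array([-0.0131944 ,  0.01355136,  0.01562268]), 'grasp_force': 0.0, 'opening': 0.9962721027096066}
scene {'fx': 549.1172683541923, 'fy': 549.1172683541923, 'cx': 322.824968178207, 'cy': 235.07085133318537, 'R': array([[ 0.7772885 , -0.6291193 ,  0.00561135],
       [-0.41063272, -0.51406125, -0.7530749 ],
       [ 0.47665853,  0.58305226, -0.65791087]]), 't': array([-0.12669292,  0.38377266,  0.5186602 ])}
top {'fx': 516.3672124296191, 'fy': 516.3672124296191, 'cx': 322.66496260425833, 'cy': 240.51396268252785, 'R': array([[-6.62029015e-04, -9.99947927e-01,  1.01835637e-02],
       [-9.95204984e-01, -3.37224086e-04, -9.78106612e-02],
       [ 9.78090020e-02, -1.01994869e-02, -9.95152938e-01]]), 't': array([0.29421061, 0.41991949, 0.8951135 ])}
{'fx': 339.2399228339283, 'fy': 339.2399228339283, 'cx': 321.4286712009265, 'cy': 240.2613339102446, 'tool_from_camera': array([[ 7.04600544e-04, -9.45195550e-01, -3.26504020e-01,
         8.33164621e-02],
       [ 9.99998406e-01,  1.30310020e-04,  1.78077737e-03,
         1.52019543e-04],
       [-1.64063610e-03, -3.26504754e-01,  9.45194136e-01,
        -1.43087524e-01],
       [ 0.00000000e+00,  0.00000000e+00,  0.00000000e+00,
         1.00000000e+00]])}
```

View pics/top0.png

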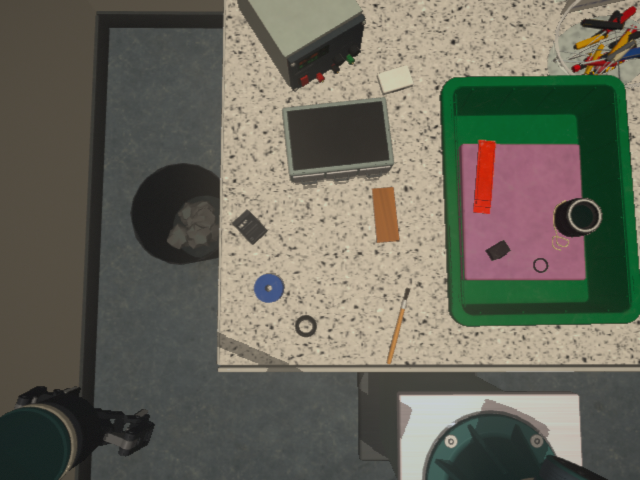

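View pics/scene0.png

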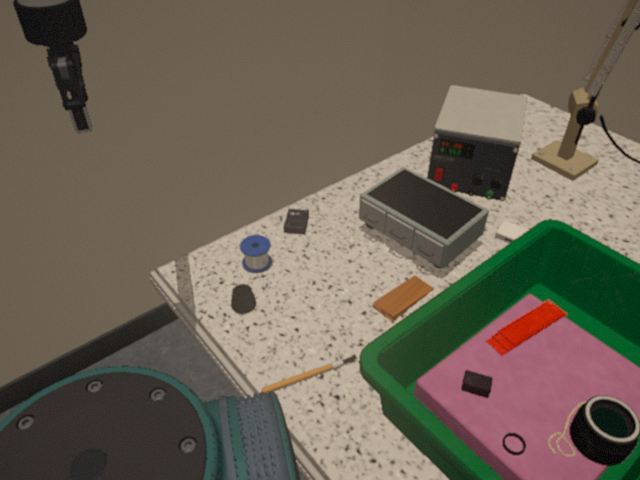

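The top view shows the chest's top at about (284,108), (384,98), (393,166), (290,178), and the wedge at (373,188) to (399,241). The scene view confirms this, with the wedge's thin end towards the chest. I'll enlarge the top view to refine these.

Run:
```python
import cv2
im=cv2.imread("pics/top0.png")[90:250,270:420]
cv2.imwrite("pics/crop0.png",cv2.resize(im,None,fx=3.75,fy=3.75,interpolation=cv2.INTER_CUBIC))
```

```text
(no output)
```

View pics/crop0.png

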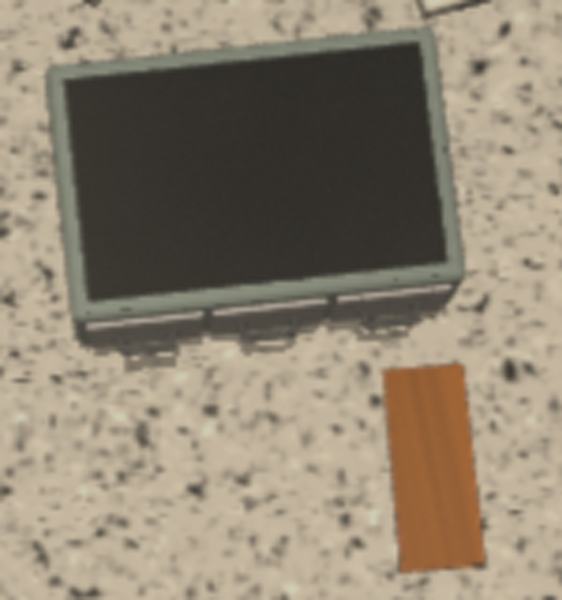

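The chest's top corners in the crop are (48,70), (432,30), (463,278) and (78,320). The wedge's are (384,371), (464,364), (485,565) and (400,572).

```bash
cat > h.py <<'E'
import numpy as np
from rig import arm
from scipy.optimize import least_squares
from scipy.spatial.transform import Rotation as Ro
def back(name,uv,z):
    c=arm.camera_info(name);R,t=np.array(c["R"]),np.array(c["t"])
    d=R.T@np.array([(uv[0]-c["cx"])/c["fx"],(uv[1]-c["cy"])/c["fy"],1]);o=-R.T@t
    return o+d*(z-o[2])/d[2]
def fit(P,L):
    P=np.array(P)[:,:2];L=np.array(L)
    f=lambda q:(np.c_[L[:,0]*np.cos(q[2])-L[:,1]*np.sin(q[2])+q[0],L[:,0]*np.sin(q[2])+L[:,1]*np.cos(q[2])+q[1]]-P).ravel()
    r=least_squares(f,[*P.mean(0),0]);return r.x,np.abs(r.fun).max()
def rel(c,p):
    d=np.array(p[:2])-c[:2];a=c[2];return np.array([d[0]*np.cos(a)+d[1]*np.sin(a),-d[0]*np.sin(a)+d[1]*np.cos(a)])
def at(c,x,y):
    a=c[2];return np.array([c[0]+x*np.cos(a)-y*np.sin(a),c[1]+x*np.sin(a)+y*np.cos(a)])
E
python3 - <<'E'
from h import *
cr=lambda u,v:(270+(u+.5)/3.75-.5,90+(v+.5)/3.75-.5)
ch=[back("top",cr(*p),.075) for p in((48,70),(432,30),(463,278),(78,320))]
c,e=fit(ch,[(.06,.09),(.06,-.09),(-.06,-.09),(-.06,.09)]);print("chest",c,e)
w=[back("top",cr(*p),z) for p,z in(((384,371),.002),((464,364),.002),((485,565),.014),((400,572),.014))]
q,e=fit(w,[(.05,.02),(.05,-.02),(-.05,-.02),(-.05,.02)]);print("wedge",q,e)
print("corner",at(c,-.042,-.072),"tip",at(q,.05,0),"back",at(q,-.05,0))
print("wedge origin in chest",rel(c,q),"yaw diff",q[2]-c[2], "tip",rel(c,at(q,.05,0)))
for p,n in(((268,288),"reel"),((306,326),"eyeglass"),((250,227),"pack")): print(n,back("top",p,.03))
s=arm.read_state();R=Ro.from_quat(s["tool_rot"]);print(R.as_matrix().round(3))
E
```

```text
chest [0.5926745  0.26895967 0.11254153] 0.002891751328841813
wedge [0.46891687 0.1813252  0.0646795 ] 0.0006601038563857076
corner [0.5590261  0.19269838] tip [0.51881233 0.18455692] back [0.41902142 0.17809348]
wedge origin in chest [-0.13281643 -0.0731816 ] yaw diff -0.04786203344787629 tip [-0.08287369 -0.07557379]
reel [0.33623603 0.38897554 0.03      ]
eyeglass [0.27108594 0.32302776 0.03      ]
pack [0.44263087 0.42149463 0.03      ]
[[-0.952  0.307 -0.001]
 [ 0.307  0.952 -0.002]
 [ 0.    -0.002 -1.   ]]
```

The manual's scale: shifts go in shares of 62.5 mm and turns go in shares of 4 rad. Converting my numbers, -0.047 m is -0.752, -0.024 m is -0.384.

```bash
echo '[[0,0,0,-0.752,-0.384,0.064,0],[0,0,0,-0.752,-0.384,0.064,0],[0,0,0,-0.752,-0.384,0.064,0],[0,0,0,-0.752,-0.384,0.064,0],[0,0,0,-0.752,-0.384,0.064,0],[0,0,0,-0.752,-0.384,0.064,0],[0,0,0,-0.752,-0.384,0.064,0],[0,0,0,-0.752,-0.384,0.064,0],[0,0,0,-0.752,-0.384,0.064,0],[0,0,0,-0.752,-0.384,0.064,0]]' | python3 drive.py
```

```text
refused: ROWS must be a list of objects, one for each row. Nothing was moved.
```

I used the wrong layout. The manual says a list of objects, one for each row; once more.

```bash
echo '[{"d":[-0.752,-0.384,0.064],"jaw":0},{"d":[-0.752,-0.384,0.064],"jaw":0},{"d":[-0.752,-0.384,0.064],"jaw":0},{"d":[-0.752,-0.384,0.064],"jaw":0},{"d":[-0.752,-0.384,0.064],"jaw":0},{"d":[-0.752,-0.384,0.064],"jaw":0},{"d":[-0.752,-0.384,0.064],"jaw":0},{"d":[-0.752,-0.384,0.064],"jaw":0},{"d":[-0.752,-0.384,0.064],"jaw":0},{"d":[-0.752,-0.384,0.064],"jaw":0}]' | python3 drive.py && echo '[{"turn_vec":[0,0,-0.035],"jaw":0},{"turn_vec":[0,0,-0.035],"jaw":0},{"turn_vec":[0,0,-0.035],"jaw":0},{"jaw":0}]' | python3 drive.py
python3 - <<'E'
from h import *
import cv2
s=arm.read_state();im=arm.camera("wrist");cv2.imwrite("pics/w1.png",im[:,:,::-1])
R=Ro.from_quat(s["tool_rot"]).as_matrix();np.savez("w1.npz",R=R,p=s["position"]);print(s["clock"],s["position"],R.round(4),s["contact_force"])
E
```

```text
clock: 1.35
position: [0.5586, 0.197, 0.1908]
tool_rot: [0.155, 0.988, -0.0, -0.0]
contact_force: [0.1, 0.4, -0.2]
opening: -0.006
grasp_force: 0.0
clock: 1.85
position: [0.5575, 0.1983, 0.1909]
tool_rot: [-0.053, 0.999, -0.0, -0.0]
contact_force: [0.8, 0.6, 0.6]
opening: -0.002
grasp_force: 0.0
1.85 [0.5574605  0.19828132 0.19086439] [[-9.943e-01 -1.066e-01 -9.000e-04]
 [-1.066e-01  9.943e-01 -3.000e-04]
 [ 1.000e-03 -2.000e-04 -1.000e+00]] [0.80217998 0.59456833 0.56526133]
```

View pics/w1.png

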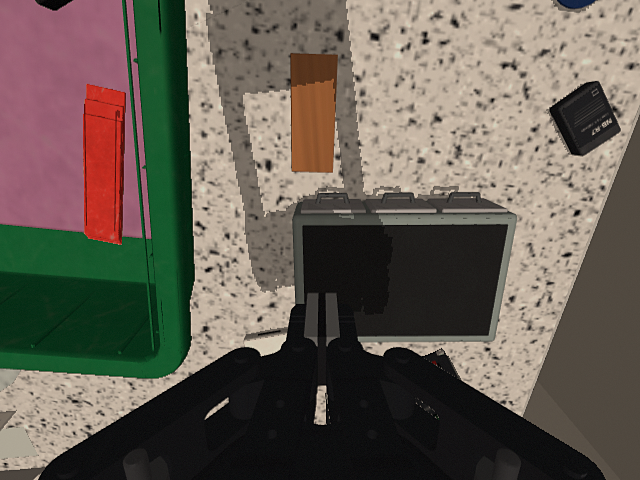

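The wrist view shows the chest's top corners at front right (295,214), front left (517,211) and back left (494,341). The wedge corners are thick end (291,54) and (337,55), thin end (333,173) and (291,171). The tool is above the corner.

```bash
cat >> h.py <<'E'
def wback(uv,z,R,p):
    c=arm.camera_info("wrist");T=np.array(c["tool_from_camera"])
    d=R@T[:3,:3]@np.array([(uv[0]-c["cx"])/c["fx"],(uv[1]-c["cy"])/c["fy"],1]);o=R@T[:3,3]+p
    return o+d*(z-o[2])/d[2]
E
python3 - <<'E'
from h import *
d=np.load("w1.npz");R,p=d["R"],d["p"]
ch=[wback(u,.075,R,p) for u in((295,214),(517,211),(494,341))]
print(np.linalg.norm(ch[0]-ch[1]),np.linalg.norm(ch[2]-ch[1]))
c,e=fit(ch,[(-.06,-.09),(-.06,.09),(.06,.09)]);print("chest",c,e)
w=[wback(u,z,R,p) for u,z in(((291,54),.014),((337,55),.014),((333,173),.002),((291,171),.002))]
q,e=fit(w,[(-.05,-.02),(-.05,.02),(.05,.02),(.05,-.02)]);print("wedge",q,e)
k=at(c,-.042,-.072);print("corner",k,"back",at(q,-.05,0),"rel wedge",rel(c,q),rel(c,at(q,.05,0)))
print("tool delta",R.T@np.array([*(k-p[:2]),.075-p[2]]))
E
```

```text
0.17434317805587096 0.12031161364120696
chest [0.5931307  0.26889159 0.11379832] 0.0034519020950384838
wedge [0.47065202 0.18147987 0.07800533] 0.0007288392745306016
corner [0.55957816 0.19258807] back [0.42080406 0.17758356] rel wedge [-0.13161233 -0.07293853] [-0.08164436 -0.0747278 ]
tool delta [-0.00161025 -0.00586415  0.11586403]
```

In the tool's units: 0.03 m is 0.48, 0.015 m is 0.24, -0.007 rad is -0.0018.

```bash
echo '[{"turn_vec":[0,0,-0.0018],"d":[-0.032,-0.096,0.48],"jaw":0},{"d":[0,0,0.48],"jaw":0},{"d":[0,0,0.48],"jaw":0},{"d":[0,0,0.24],"jaw":0},{"jaw":0}]' | python3 drive.py; for i in 1 2 3 4; do :; done; echo '[{"d":[0,0,0.096],"jaw":0},{"d":[0,0,0.048],"jaw":0},{"jaw":0},{"jaw":0}]' | python3 drive.py
```

```text
clock: 2.52
position: [0.5596, 0.1926, 0.0854]
tool_rot: [-0.057, 0.998, -0.0, -0.001]
contact_force: [-0.4, 0.6, -0.5]
opening: -0.002
grasp_force: 0.0
clock: 3.02
position: [0.5606, 0.1927, 0.0777]
tool_rot: [-0.058, 0.998, 0.0, 0.0]
contact_force: [0.4, -0.2, -0.2]
opening: -0.0
grasp_force: 0.0
```

In the tool's units: 0.001 m is 0.016.

```bash
echo '[{"d":[0,0,0.016],"jaw":0},{"d":[0,0,0.016],"jaw":0},{"d":[0,0,0.016],"jaw":0},{"jaw":0}]' | python3 drive.py; echo '[{"d":[0,0,0.016],"jaw":0},{"jaw":0}]' | python3 drive.py; echo '[{"d":[0,0,0.016],"jaw":0},{"jaw":0}]' | python3 drive.py;echo '[{"d":[0,0,0.016],"jaw":0},{"jaw":0}]' | python3 drive.py
```

```text
clock: 3.52
position: [0.5604, 0.1926, 0.0744]
tool_rot: [-0.058, 0.998, -0.0, -0.0]
contact_force: [-1.1, 0.1, 1.5]
opening: 0.004
grasp_force: 1.0
clock: 3.78
position: [0.5598, 0.1922, 0.0735]
tool_rot: [-0.058, 0.998, -0.0, -0.001]
contact_force: [-3.2, -2.3, 5.4]
opening: -0.001
grasp_force: 3.0
clock: 4.03
position: [0.5591, 0.1917, 0.0726]
tool_rot: [-0.058, 0.998, -0.001, -0.001]
contact_force: [-4.6, -4.4, 8.0]
opening: -0.002
grasp_force: 4.2
clock: 4.28
position: [0.5583, 0.1912, 0.0716]
tool_rot: [-0.058, 0.998, -0.001, -0.002]
contact_force: [-5.7, -5.7, 11.4]
opening: 0.0
grasp_force: 5.4
```

In the tool's units: 0.0015 m is 0.024, -0.001 m is -0.016.

```bash
echo '[{"d":[0.024,-0.016,0],"jaw":0},{"d":[0.024,-0.016,0],"jaw":0},{"jaw":0}]' | python3 drive.py; echo '[{"d":[0.016,-0.008,0.016],"jaw":0},{"jaw":0}]' | python3 drive.py
```

```text
clock: 4.65
position: [0.5579, 0.1905, 0.0715]
tool_rot: [-0.058, 0.998, 0.0, 0.0]
contact_force: [-0.2, 0.1, 3.3]
opening: -0.004
grasp_force: 1.9
clock: 4.9
position: [0.5577, 0.1904, 0.0712]
tool_rot: [-0.058, 0.998, 0.0, 0.001]
contact_force: [-1.0, 1.2, 8.8]
opening: 0.002
grasp_force: 4.3
```

In the tool's units: -0.04 m is -0.64, -0.02 m is -0.32.

```bash
echo '[{"d":[-0.016,0.008,-0.032],"jaw":0},{"d":[-0.016,0.0112,-0.016],"jaw":0},{"d":[-0.016,0.0112,-0.016],"jaw":0},{"d":[-0.016,0.0096,-0.016],"jaw":0},{"d":[0,0,-0.048],"jaw":0},{"d":[0,0,-0.32],"jaw":0},{"d":[0,0,-0.64],"jaw":0},{"jaw":0}]' | python3 drive.py
python3 - <<'E'
from h import *
s=arm.read_state();R=Ro.from_quat(s["tool_rot"]).as_matrix();p=s["position"];print(p,R.round(3))
c=np.array([.593,.269,.113]);q=np.array([.4698,.1814,.071])
# finger centre for start, at chest y -72, x behind wedge
b=rel(c,at(q,-.05,0));print("back rel",b)
k=at(c,b[0]-.025,-.0715);print(k,"tool delta",R.T@np.array([*(k-p[:2]),.006-p[2]]))
E
```

```text
clock: 5.9
position: [0.5626, 0.1932, 0.1413]
tool_rot: [-0.058, 0.998, 0.0, 0.003]
contact_force: [0.6, -0.4, -0.6]
opening: 0.0
grasp_force: 0.0
[0.56264973 0.19322843 0.14125804] [[-0.993 -0.115  0.006]
 [-0.115  0.993  0.001]
 [-0.006  0.001 -1.   ]]
back rel [-0.18224792 -0.07104994]
[0.39513616 0.1745868 ] tool delta [0.1693215  0.00067406 0.13428633]
```

In the tool's units: 0.045 m is 0.72, 0.043 m is 0.688.

```bash
echo '[{"d":[0.672,0,0],"jaw":0.15},{"d":[0.672,0,0],"jaw":0.15},{"d":[0.688,0,0],"jaw":0.15},{"d":[0.672,0.016,0],"jaw":0.15},{"d":[0,0,0.72],"jaw":0.15},{"d":[0,0,0.72],"jaw":0.15},{"d":[0,0,0.48],"jaw":0.15},{"d":[0,0,0.128],"jaw":0.15},{"jaw":0.15}]' | python3 drive.py
python3 - <<'E'
from h import *
import cv2
s=arm.read_state();im=arm.camera("wrist");cv2.imwrite("pics/w2.png",im[:,:,::-1])
print(s["position"],s["contact_force"],s["opening"],s["tool_rot"])
E
```

```text
clock: 7.02
position: [0.3919, 0.1741, 0.01]
tool_rot: [-0.058, 0.998, -0.0, -0.001]
contact_force: [-0.1, 0.2, -0.3]
opening: 0.15
grasp_force: 0.0
[0.39194216 0.17412066 0.01004016] [-0.13860551  0.15509253 -0.25252624] 0.1499934718203452 [-5.75644240e-02  9.98341500e-01 -1.84198131e-04 -7.43372391e-04]
```

View pics/w2.png

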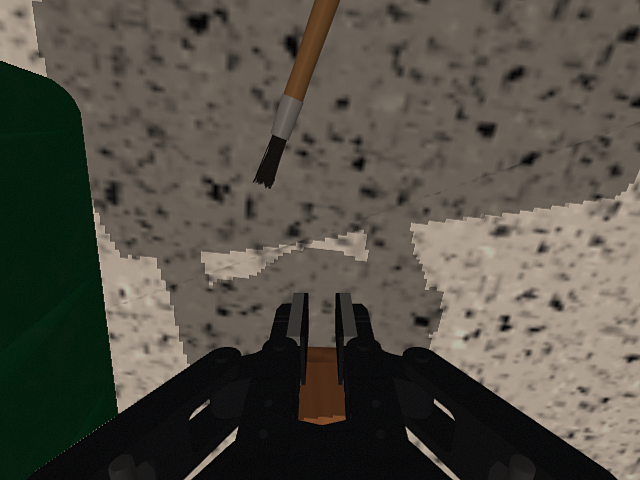

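The fingers stand squarely behind the wedge's back end, which is seen between them at about (305–343, 350). Next I push.

In the tool's units: -0.006 m is -0.096, -0.005 m is -0.08.

```bash
echo '[{"d":[-0.096,0,0.056],"jaw":0.15},{"d":[-0.096,0,0],"jaw":0.15},{"d":[-0.064,0,0],"jaw":0.15},{"d":[-0.064,0,0],"jaw":0.15},{"d":[-0.08,0,0],"jaw":0.15},{"d":[-0.08,0,0],"jaw":0.15},{"d":[-0.096,0,0],"jaw":0.15},{"d":[-0.096,0,0],"jaw":0.15},{"d":[-0.096,0,0],"jaw":0.15},{"d":[-0.096,0,0],"jaw":0.15}]' | python3 drive.py; echo '[{"d":[-0.064,0,0],"jaw":0.15},{"d":[-0.048,0,0],"jaw":0.15},{"jaw":0.15}]' | python3 drive.py
python3 - <<'E'
from h import *
import cv2
im=arm.camera("scene");cv2.imwrite("pics/s2.png",cv2.resize(im[150:350,280:500,::-1],None,fx=3,fy=3,interpolation=cv2.INTER_CUBIC))
s=arm.read_state();c=np.array([.593,.269,.113]);print(s["clock"],rel(c,s["position"]),s["position"],s["contact_force"])
E
```

```text
clock: 8.32
position: [0.4465, 0.1805, 0.0068]
tool_rot: [-0.058, 0.998, -0.0, -0.0]
contact_force: [-0.6, 0.1, 0.3]
opening: 0.145
grasp_force: 0.3
clock: 8.7
position: [0.4534, 0.1813, 0.0068]
tool_rot: [-0.058, 0.998, -0.0, 0.0]
contact_force: [0.1, 0.8, -0.4]
opening: 0.154
grasp_force: 0.0
8.75 [-0.14879213 -0.0714034 ] [0.45320824 0.18127424 0.00680178] [-0.23326415 -0.06743041  0.02744516]
```

View pics/s2.png

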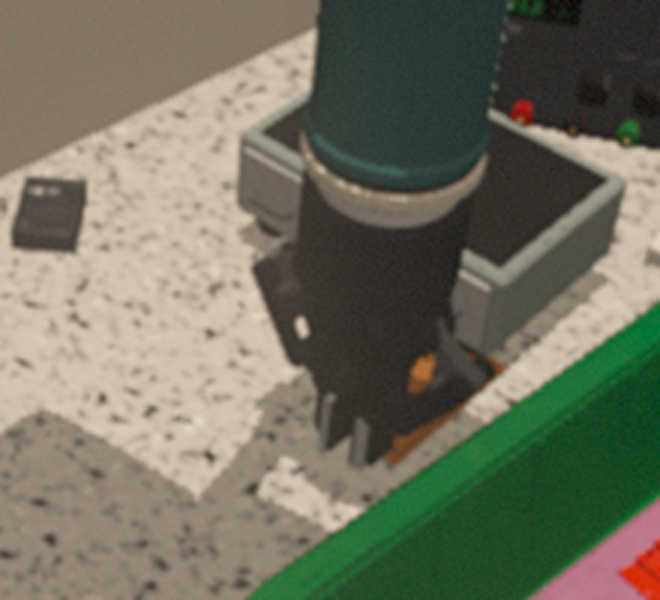

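The wedge is in front of the fingers, running under the chest's front right corner. Now fine steps.

In the tool's units: -0.002 m is -0.032.

```bash
echo '[{"d":[-0.032,0,0],"jaw":0.15},{"d":[-0.032,0,0],"jaw":0.15},{"d":[-0.032,0,0],"jaw":0.15},{"jaw":0.15}]' | python3 drive.py;for i in a; do echo '[{"d":[-0.032,0,0],"jaw":0.15},{"jaw":0.15}]' | python3 drive.py;  echo '[{"d":[-0.024,0,0],"jaw":0.15},{"jaw":0.15}]' | python3 drive.py; done
```

```text
clock: 9.25
position: [0.4593, 0.182, 0.0068]
tool_rot: [-0.058, 0.998, -0.0, 0.0]
contact_force: [0.6, -0.0, -0.4]
opening: 0.151
grasp_force: 0.0
clock: 9.5
position: [0.4602, 0.182, 0.0067]
tool_rot: [-0.058, 0.998, -0.0, -0.001]
contact_force: [-2.4, 0.0, 2.3]
opening: 0.149
grasp_force: 1.3
clock: 9.75
position: [0.4612, 0.1821, 0.0067]
tool_rot: [-0.058, 0.998, -0.0, -0.001]
contact_force: [-5.7, 0.3, 4.0]
opening: 0.153
grasp_force: 2.6
```

In the tool's units: -0.001 m is -0.016.

```bash
echo '[{"d":[-0.016,0,0],"jaw":0.15},{"jaw":0.15}]' | python3 drive.py;  echo '[{"d":[-0.016,0,0],"jaw":0.15},{"jaw":0.15}]' | python3 drive.py
```

```text
clock: 10.0
position: [0.4618, 0.1822, 0.0066]
tool_rot: [-0.058, 0.998, -0.0, -0.001]
contact_force: [-5.8, -0.6, 4.8]
opening: 0.148
grasp_force: 3.0
clock: 10.25
position: [0.4622, 0.1822, 0.0065]
tool_rot: [-0.058, 0.998, -0.0, -0.002]
contact_force: [-6.3, -0.7, 5.5]
opening: 0.149
grasp_force: 3.5
```

In the tool's units: -0.001 m is -0.016.

```bash
echo '[{"d":[-0.016,0,0],"jaw":0.15},{"d":[-0.016,0,0],"jaw":0.15},{"jaw":0.15}]' | python3 drive.py;  echo '[{"d":[-0.016,0,0],"jaw":0.15},{"jaw":0.15}]' | python3 drive.py
```

```text
clock: 10.62
position: [0.4631, 0.1822, 0.0064]
tool_rot: [-0.058, 0.998, -0.0, -0.003]
contact_force: [-8.2, -0.8, 6.4]
opening: 0.15
grasp_force: 4.4
clock: 10.88
position: [0.4635, 0.1822, 0.0064]
tool_rot: [-0.058, 0.998, -0.001, -0.003]
contact_force: [-9.4, -0.7, 6.9]
opening: 0.149
grasp_force: 4.9
```

In the tool's units: -0.06 m is -0.96, -0.03 m is -0.48.

```bash
echo '[{"d":[0.08,0,0],"jaw":0.15},{"d":[0.24,0,0],"jaw":0.15},{"d":[0.32,0,0],"jaw":0.15},{"d":[0,0,-0.48],"jaw":0.15},{"d":[0,0,-0.8],"jaw":0},{"d":[0,0,-0.96],"jaw":0},{"d":[-0.48,0,-0.48],"jaw":0},{"d":[-0.32,0,0],"jaw":0},{"jaw":0}]' | python3 drive.py
python3 - <<'E'
from h import *
import cv2
s=arm.read_state();im=arm.camera("wrist");cv2.imwrite("pics/w3.png",im[:,:,::-1])
R=Ro.from_quat(s["tool_rot"]).as_matrix();p=s["position"];np.savez("w3.npz",R=R,p=p)
print(s["clock"],p,s["contact_force"],R.T@np.array([.5596-p[0],.1926-p[1],.085-p[2]]))
E
```

```text
clock: 12.0
position: [0.4788, 0.1843, 0.1773]
tool_rot: [-0.057, 0.998, 0.0, 0.001]
contact_force: [-0.3, 0.2, 0.4]
opening: 0.001
grasp_force: 0.0
12.0 [0.47881591 0.18426647 0.17731981] [-0.29661566  0.23921759  0.35688634] [-0.08093217 -0.00099642  0.09256054]
```

View pics/w3.png

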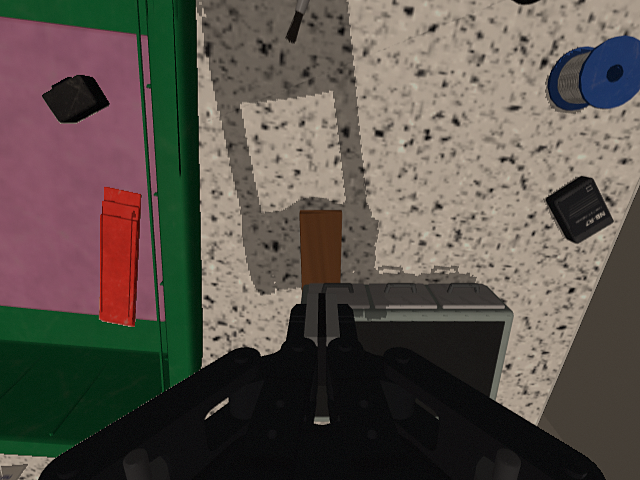

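The wedge, at (300–341, 210–283), runs straight under the front right corner, and the chest looks unmoved. Now the second press.

In the tool's units: -0.041 m is -0.656, -0.04 m is -0.64.

```bash
echo '[{"d":[-0.64,0,0.16],"jaw":0},{"d":[-0.656,-0.016,0.48],"jaw":0},{"d":[0,0,0.48],"jaw":0},{"d":[0,0,0.352],"jaw":0},{"d":[0,0,0.096],"jaw":0},{"d":[0,0,0.032],"jaw":0},{"jaw":0}]' | python3 drive.py; echo '[{"d":[0,0,0.016],"jaw":0},{"d":[0,0,0.016],"jaw":0},{"jaw":0}]' | python3 drive.py; echo '[{"d":[0,0,0.016],"jaw":0},{"jaw":0}]' | python3 drive.py
```

```text
clock: 12.92
position: [0.5581, 0.1925, 0.0775]
tool_rot: [-0.058, 0.998, 0.0, 0.001]
contact_force: [0.3, 0.2, -0.1]
opening: -0.002
grasp_force: 0.0
clock: 13.3
position: [0.558, 0.1924, 0.075]
tool_rot: [-0.058, 0.998, -0.0, 0.0]
contact_force: [0.6, -1.4, 0.3]
opening: 0.001
grasp_force: 0.0
clock: 13.55
position: [0.558, 0.1924, 0.0746]
tool_rot: [-0.058, 0.998, -0.0, 0.0]
contact_force: [-2.7, -1.3, 7.0]
opening: -0.001
grasp_force: 3.8
```

In the tool's units: 0.0004 m is 0.0064, 0.0003 m is 0.0048.

```bash
echo '[{"d":[0,0,0.0064],"jaw":0},{"d":[0,0,0.0048],"jaw":0},{"jaw":0},{"jaw":0}]' | python3 drive.py
```

```text
clock: 14.05
position: [0.5581, 0.1923, 0.0745]
tool_rot: [-0.058, 0.998, -0.0, 0.0]
contact_force: [-4.2, -1.1, 12.8]
opening: -0.002
grasp_force: 6.3
```

In the tool's units: -0.06 m is -0.96, -0.05 m is -0.8.

```bash
echo '[{"jaw":0},{"d":[0,0,-0.016],"jaw":0},{"d":[0,0,-0.064],"jaw":0},{"d":[0,0,-0.48],"jaw":0},{"d":[0,0,-0.96],"jaw":0},{"d":[0.32,0,-0.8],"jaw":0},{"d":[0.8,0,0],"jaw":0},{"d":[0.8,0,0],"jaw":0},{"d":[0.48,0,0],"jaw":0},{"jaw":0}]' | python3 drive.py
python3 - <<'E'
from h import *
import cv2
s=arm.read_state();im=arm.camera("wrist");cv2.imwrite("pics/w4.png",im[:,:,::-1])
R=Ro.from_quat(s["tool_rot"]).as_matrix();p=s["position"];np.savez("w4.npz",R=R,p=p);print(s["clock"],p,s["contact_force"])
E
```

```text
clock: 15.3
position: [0.4063, 0.1748, 0.218]
tool_rot: [-0.058, 0.998, -0.0, -0.001]
contact_force: [0.7, 0.5, -0.1]
opening: -0.002
grasp_force: 0.0
15.3 [0.40625509 0.17478144 0.21801523] [ 0.69488117  0.47346893 -0.07034529]
```

View pics/w4.png

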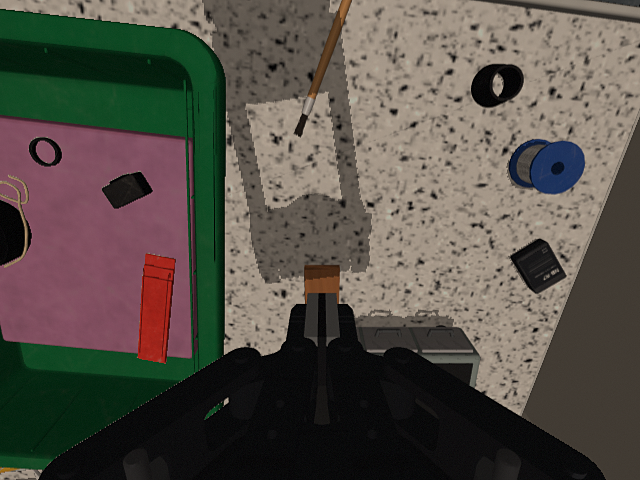

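The wedge stays in place with its back end at (305–340, 266), the chest stands behind it, and the bystanders are untouched. The arm is clear.

```bash
python3 -c "
from rig import arm
print(arm.close_job())"
```

```text
the job is handed in; nothing more can be done
None
```

I felt the chest rock (the corner dropped about 4 mm), pushed the wedge thin end first under the short foot to about 9 N, and pressed the same corner again at about 13 N, where it gave only about 0.5 mm; the arm finished clear and the job was handed in at about 15 s.

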